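# Clip a test tile into the glazing jig

### The arm

A 7-joint arm with a two-finger parallel gripper is mounted at the origin on the work surface. World frame = base frame: x ahead of the robot, y to its left, z up, the work surface at z = 0. Lengths are in m, angles in rad, forces in N, time in s.
With the tool pointing down it reaches from about 0.4 to 0.875 m from the base axis. Payload 19.3 kg.
Tool frame: the origin (TCP) lies between the finger pads; the fingertips stand bot.tcp_to_tips ahead of it and the grasp point (between the pads) lies 3 mm ahead of it (bot.tcp_to_tips is the distance from the TCP to the fingertips, in m); x points along the fingers, y is the direction in which the jaws open and shut, and the axes are right-handed (so a half turn about x gives the same grasp; the last joint's range is limited). The gripper opens to 85 mm and grips with 20 to 120 N. Pads are 22 mm wide; open, the fingers measure 114 mm over their backs; the gripper's body (76 mm by 85 mm) begins 54 mm behind the grasp point. The pads swing forward as they close: fully open they stand 13 mm farther back than shut.
Start: joints at [1.218, 0.521, -0.036, 1.599, 0.021, 1.021, -0.113], TCP at [0.174, -0.6, 0.224] pointing down, gripper open.
Joint ranges: [-2.91, 2.91], [-0.3, 2.13], [-1.5, 1.42], [0.17, 2.43], [-1.26, 4.41], [0.16, 1.93], [-2.52, 2.52]. Speed limits (rad/s): [1.89, 1.89, 2.39, 2.39, 3.01, 3.01, 3.01].

### API

Orientations are given as [roll, pitch, yaw] about the fixed x, y, z axes, in that order (R = Rz(yaw) Ry(pitch) Rx(roll)).
In Python, from workcell import bot, eyes gives the robot as it stands. The module is installed in compiled form; this text tells all that it offers.
- The arm moves only by the tool step_arm, never from a script. Its argument "targets" is a list that holds one entry, the list of rows, each a list of 7 numbers: the shift along the tool's x, y, z in cm, then the turn, a rotation vector about the tool's x, y, z in rad, then the opening, from 0 (shut) to 1 (fully open). A call has 1 to 10 rows; each row is the pose to reach, as a shift and turn from the pose measured when the call began, along the tool's axes at that moment; what a row does not reach only later rows make up. A row lasts 1/10 s, in which the tool goes at most 50 mm and 8.59 degrees, less where a joint would pass 70% of its speed; a pose out of reach is approached as far as the arm can. A call with a gripper value outside its range is refused whole. The fingers move at their own pace and stop on an object; "grip_force" is the grip in N (left out, the last holds). Time passes only in rows, so rows that repeat a pose let the fingers close. It gives the time, the measured TCP pose, the force and the opening at its end, in the units of the state.
- bot.observe(): the state, without advancing time (a new reading comes with each control period).
- eyes.grab_frame(name): name is "scene" or "side" or "wrist"; returns the picture (420x560x3 uint8, red, green, blue); there is no depth.
- eyes.get_calibration(name): a dict with "fx", "fy", "cx", "cy" (pixels), "camera_from_world" (4x4, takes a point from world to camera coordinates); the wrist camera has in their place "hand_eye" (4x4, takes a point from camera to tool coordinates, whose origin is the TCP and whose axes are the tool frame's). Camera axes: x right, y down, z forward; pixel columns grow to the right and rows downward; lengths in m; the calibration is good to about 2 mm. A picture is of the moment at which its call begins: read the wrist's pose just before it. get_calibration takes no time and is no camera call.
- bot.job_done(): hands the job in, once; it reports no verdict.
The state is a dict: "clock": time; "qpos": joint angles; "qd": joint speeds; "joint_efforts": joint torques, N m; "position": TCP position; "tool_rot": TCP orientation; "force": force on the tool from outside, world axes, zero at the start; "moment": the same for the moment, N m; "grip_width": finger opening in m.
Only numpy, scipy, OpenCV 4.12 (cv2) and the standard library are available. Lean on these libraries where they do the work, as an engineer would, in place of code of your own. Each camera call takes 0.05 s, during which the arm holds its last target.

### The job

Load the clay test tile into the jig for glazing, without picking anything up: with one fingertip press and hold down the clip's long steel bar so that its nose lifts, and with the other fingertip push the tile along its track, under the raised nose, until it is fully home against the end stop. Keep the clip held down until the tile is home, then let it up so that the nose comes down and holds the tile, and leave everything else on the table where it is.

Things in the scene. Friction and masses are not known exactly. Their poses are not given: they have to be found in the camera images.
- jig: Wooden tile jig fixed to the table, 185 x 121 mm; its floor is 10 mm above the table. Origin on the table, under the track's centre line; +x is the way the tile is pushed, +z up. The track runs along x, y = -27 to +27 mm, between aluminium rails 4 mm thick, 8 mm above the floor, from x = -75 to +55 mm. It is open at the -x end, where the floor goes on to x = -120 mm.
- stop (a point): Middle of the lower edge of the end stop's face, at floor height, x = +50 mm in the jig's frame. The stop is a wooden bar across the +x end of the track, 14 mm high. Axes as the jig's.
- clip: The whole steel spring clip, a rocker on a rod along the jig's x. Origin on the rod, at jig x = 0, y = -38 mm, 9 mm above the floor (the rod's two lugs stand 12 mm above the floor). The nose is on its track side, the press bar on its outer (-y) side. Axes as the jig's at rest; pressing the bar fully down turns it +0.46 rad about x, and the nose rises.
- tile: Flat unglazed clay test tile lying loose in the jig's track, 50 (x) x 52 (y) x 12 mm thick, about 70 g; origin at the centre of its underside, axes along the jig's. It starts short of the nose. Home against the stop its origin is at x = +25 mm in the jig's frame, its rear edge at x = 0.
- press_bar (a point): Flat steel bar beside the track, 140 (jig x = -105 to +35 mm) x 30 x 3 mm; this point is the centre of its top face. At rest it slopes up outwards, centre about 15 mm above the jig's floor. Fully down it is level, top 4 mm above the floor, over y = -48 to -78 mm. Pressed anywhere along x it tilts alike, so a fingertip may slide on it. 5 N starts it, 9 N holds it down; it springs back.
- nose (a point): The clip's nose: round steel foot 8 mm thick, 12 mm long (jig x = 20 to 32 mm), over the track at about y = -13 mm; this point is on its underside. At rest with no tile it is about 6 mm above the jig's floor and blocks the 12 mm tile; with the bar fully down it is about 17 mm above the floor.
- spare_tile: Bystander: a tile like the other, lying on the table beside the jig; origin under its centre. Leave alone.
- kiln_post: Bystander: square fireclay post 38 x 38 x 45 mm high, standing beyond the jig's stop; origin under its centre.
- brush: Bystander: wooden-handled brush lying beside the press bar's side of the jig.
- rib: Bystander: flat wooden rib 95 x 45 x 8 mm lying on the table; origin under its centre.
- glaze_jar: Bystander: jar 56 mm across, 75 mm high, standing at one side of the table.
- bowl: Bystander: small bowl 100 mm across, 50 mm high, standing at one side of the table.
- block: Bystander: dark wooden block 45 x 22 x 22 mm lying on the table near the open end of the jig.
There are look-alikes about, which are no part of the job. There is more than one size of the jig; the job needs the middle-sized. Leave any green look-alike of the tile alone.

How it is judged:
By the outcome, as a careful person would: the job done as asked, in the order asked, and still so for the second after the job is handed in, with the robot touching nothing.
It also fails if it takes over 35 s, if anything falls off the work surface, if the arm or the gripper's body presses on something with over 40 N, if the wrist force passes 120 N, or if a joint passes its speed limit or range.

## Working session

There is one attempt and no reset: what is moved stays moved. The work goes in short steps, Python scripts to look and compute and a tool call to move; the robot and the scene stay as the last step left them, time stands still between calls to the robot, and variables do not carry over. Pictures are saved under pics/ and viewed, and the job is handed in when it is done.

Besides the shell and the picture viewer there is one more tool, called after "Request:" as name(argument=value, ...), one argument or row to a line, values as JSON. step_arm: Moves the arm, as the interface text tells. Its arguments: {"type":"object","properties":{"targets":{"type":"array","items":{"type":"array","items":{"type":"array","items":{"type":"number"}}}},"grip_force":{"type":"number"}},"required":["targets"]}

```bash
mkdir -p pics; python3 - <<'E'
from workcell import bot,eyes
import cv2,numpy as np
np.set_printoptions(precision=4,suppress=True)
s=bot.observe();print(s, bot.tcp_to_tips)
for n in("scene","side","wrist"):
    c=eyes.get_calibration(n);print(n,c)
    cv2.imwrite(f"pics/{n}0.png",eyes.grab_frame(n)[:,:,::-1])
E
```

```text
{'clock': 0.0, 'qpos': array([ 1.2178,  0.522 , -0.0363,  1.6   ,  0.0212,  1.0211, -0.1128]), 'qd': array([ 0.0003, -0.0003,  0.0018, -0.    ,  0.0008, -0.001 , -0.0008]), 'joint_efforts': array([ -0.0013, -92.7121,   1.9795, -36.9924,   0.0178,   0.0085,
        -0.    ]), 'position': array([ 0.1743, -0.5999,  0.223 ]), 'tool_rot': array([-1.4917,  1.5697,  1.9327]), 'force': array([-0.3714,  0.549 , -0.2138]), 'moment': array([-0.0016, -0.015 , -0.0067]), 'grip_width': 0.0857467226646742} 0.022
scene {'fx': 513.6479940985678, 'fy': 513.6479940985678, 'cx': 271.863210551321, 'cy': 205.11258570511697, 'camera_from_world': array([[ 0.374 ,  0.9273, -0.014 , -0.1962],
       [ 0.5007, -0.2146, -0.8386, -0.2685],
       [-0.7807,  0.3066, -0.5446,  2.2905],
       [ 0.    ,  0.    ,  0.    ,  1.    ]])}
side {'fx': 505.78597522890647, 'fy': 505.78597522890647, 'cx': 275.70834103028557, 'cy': 211.39490828438613, 'camera_from_world': array([[ 0.9687, -0.2481,  0.0043, -0.5733],
       [-0.163 , -0.6494, -0.7427,  0.1408],
       [ 0.1871,  0.7188, -0.6696,  1.4015],
       [ 0.    ,  0.    ,  0.    ,  1.    ]])}
wrist {'fx': 316.56599686379406, 'fy': 316.56599686379406, 'cx': 278.6356639783203, 'cy': 211.9436550872211, 'hand_eye': array([[ 0.0004, -0.3125,  0.9499, -0.1498],
       [ 1.    , -0.0001, -0.0004,  0.0007],
       [ 0.0002,  0.9499,  0.3125, -0.0807],
       [ 0.    ,  0.    ,  0.    ,  1.    ]])}
```

View pics/scene0.png

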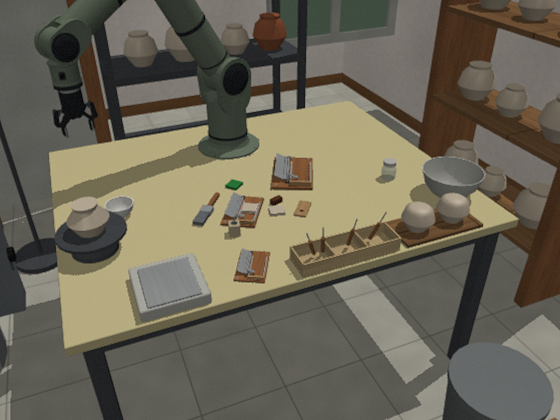

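View pics/side0.png

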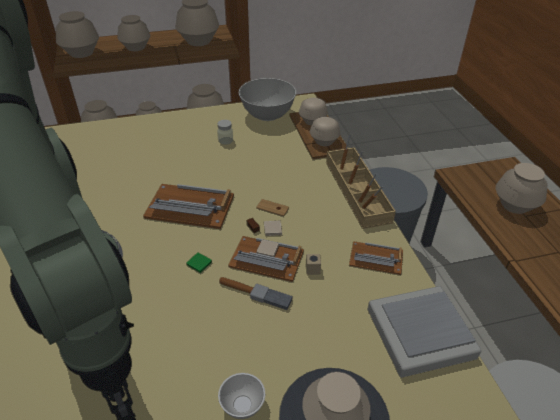

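View pics/wrist0.png

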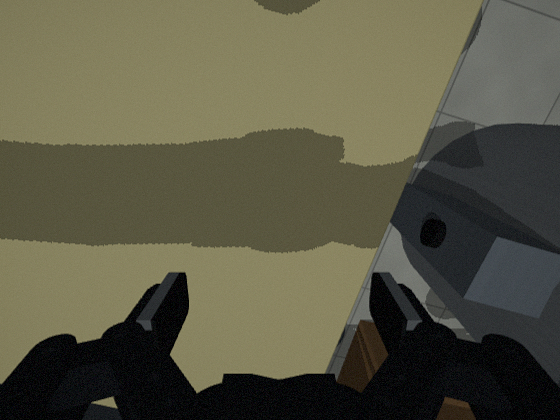

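The middle jig is at about (267,258) in side and (243,211) in scene. The kiln post is at its right-hand (stop) end and the brush is on its near side. Next I'll enlarge both views.

```bash
python3 - <<'E'
import cv2
a=cv2.imread("pics/side0.png")[225:310,215:335]
cv2.imwrite("pics/side0c.png",cv2.resize(a,None,fx=6.5,fy=6.5,interpolation=cv2.INTER_CUBIC))
a=cv2.imread("pics/scene0.png")[180:245,190:320]
cv2.imwrite("pics/scene0c.png",cv2.resize(a,None,fx=6,fy=6,interpolation=cv2.INTER_CUBIC))
E
```

```text
(no output)
```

View pics/side0c.png

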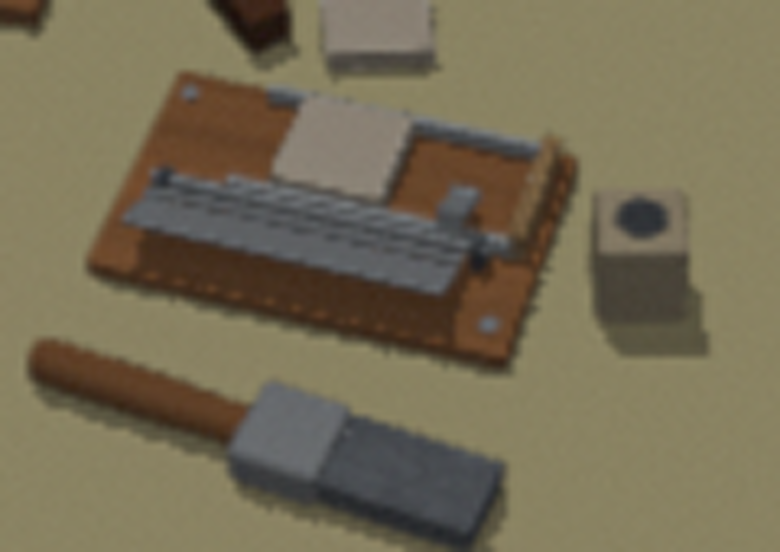

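View pics/scene0c.png

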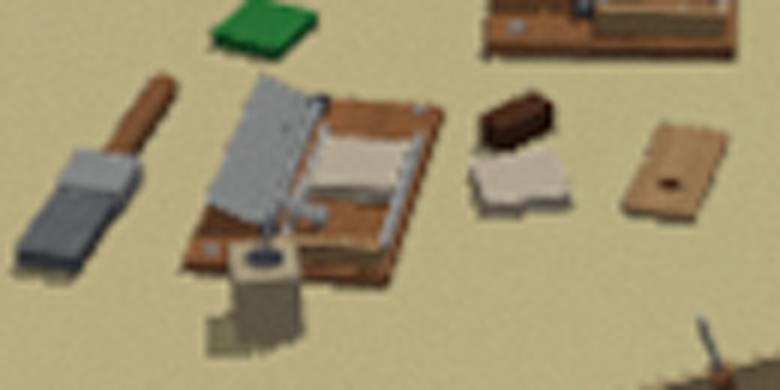

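```bash
cat > h.py <<'E'
from workcell import bot,eyes
import cv2,numpy as np
from scipy.spatial.transform import Rotation as R
np.set_printoptions(precision=4,suppress=True)
def camT(n,s=None):
    c=eyes.get_calibration(n)
    if n!="wrist": return c,c["camera_from_world"]
    T=np.eye(4);T[:3,:3]=R.from_euler("xyz",s["tool_rot"]).as_matrix();T[:3,3]=s["position"]
    return c,np.linalg.inv(T@c["hand_eye"])
def ray(n,px,z,s=None):
    c,T=camT(n,s);px=np.atleast_2d(px)
    d=np.c_[(px[:,0]-c["cx"])/c["fx"],(px[:,1]-c["cy"])/c["fy"],np.ones(len(px))]@T[:3,:3]
    o=-T[:3,:3].T@T[:3,3]
    return o+d*((z-o[2])/d[:,2])[:,None]
def proj(n,P,s=None):
    c,T=camT(n,s);p=np.atleast_2d(P)@T[:3,:3].T+T[:3,3]
    return np.c_[p[:,0]/p[:,2]*c["fx"]+c["cx"],p[:,1]/p[:,2]*c["fy"]+c["cy"]]
E
python3 - <<'E'
from h import *
p=np.array([[183,72],[90,268],[508,360],[577,158]])/6.5+[215,225]
P=ray("side",p,.010);print(P)
for i in range(4):
    d=P[(i+1)%4]-P[i];print(np.linalg.norm(d),np.arctan2(d[1],d[0]))
p=np.array([[330,100],[440,107],[385,280],[185,265]])/6+[190,180]
print(ray("scene",p,.010))
E
```

```text
[[ 0.4874 -0.0272  0.01  ]
 [ 0.426  -0.132   0.01  ]
 [ 0.5825 -0.2231  0.01  ]
 [ 0.6426 -0.1209  0.01  ]]
0.12137988981509638 -2.100688004416606
0.18105354706372642 -0.527388664919156
0.11860606373804285 1.0389971364020172
0.18129407839579179 2.5988989781371656
[[ 0.4564 -0.0797  0.01  ]
 [ 0.4908 -0.0202  0.01  ]
 [ 0.6498 -0.1151  0.01  ]
 [ 0.5911 -0.215   0.01  ]]
```

```bash
python3 - <<'E'
from h import *
s=bot.observe();M=R.from_euler("xyz",s["tool_rot"]).as_matrix();print(M,s["clock"])
psi=-.533
C=ray("side",np.array([[183,72],[90,268],[508,360],[577,158]])/6.5+[215,225],.010).mean(0)
ex=np.array([np.cos(psi),np.sin(psi),0]);ey=np.array([-ex[1],ex[0],0])
# centre x=-27.5, y centre unknown (~-24.5)
J=C+.0275*ex+.0245*ey;print(C,J)
for sg in(1,-1):
  D=np.c_[[0,0,-1],sg*ey,sg*ex]
  print(sg,R.from_matrix(M.T@D).as_rotvec())
  tgt=J-.03*ex-.03*ey;tgt[2]=.2
  print(tgt,M.T@(tgt-s["position"])*100)
E
```

```text
[[-0.0003  0.279  -0.9603]
 [ 0.0008 -0.9603 -0.279 ]
 [-1.     -0.0009  0.    ]] 0.15
[ 0.5346 -0.1258  0.01  ] [ 0.5708 -0.1187  0.01  ]
1 [-2.3258 -0.001   0.0005]
[ 0.5297 -0.1293  0.2   ] [  2.344  -35.2796 -47.2594]
-1 [0.8158 0.0004 0.0008]
[ 0.5297 -0.1293  0.2   ] [  2.344  -35.2796 -47.2594]
```

Request:
step_arm(
  targets=[
    [[2.3, -37.2, -51.5, -2.326, 0, 0, 0.56], [2.3, -37.2, -51.5, -2.326, 0, 0, 0.56], [2.3, -37.2, -51.5, -2.326, 0, 0, 0.56], [2.3, -37.2, -51.5, -2.326, 0, 0, 0.56], [2.3, -37.2, -51.5, -2.326, 0, 0, 0.56], [2.3, -37.2, -51.5, -2.326, 0, 0, 0.56], [2.3, -37.2, -51.5, -2.326, 0, 0, 0.56], [2.3, -37.2, -51.5, -2.326, 0, 0, 0.56], [2.3, -37.2, -51.5, -2.326, 0, 0, 0.56], [2.3, -37.2, -51.5, -2.326, 0, 0, 0.56]],
  ],
)

```text
clock: 1.15
position: [0.4824, -0.2044, 0.2054]
tool_rot: [2.431, 1.57, 1.077]
force: [0.8, -0.5, 0.9]
grip_width: 0.0479
```

```bash
python3 - <<'E'
from h import *
s=bot.observe();M=R.from_euler("xyz",s["tool_rot"]).as_matrix();print(s["position"],s["clock"],s["grip_width"],s["qpos"])
psi=-.533;ex=np.array([np.cos(psi),np.sin(psi),0]);ey=np.array([-ex[1],ex[0],0])
J=np.array([.5708,-.1187,.01]);D=np.c_[[0,0,-1],ey,ex]
t=J+.03*ex-.028*ey;t[2]=.2
print(M.T@(t-s["position"])*100,R.from_matrix(M.T@D).as_rotvec())
E
```

```text
[ 0.4824 -0.2044  0.2054] 1.15 0.047895386989639695 [ 0.6783  0.422  -0.5132  1.8652  0.255   0.9194  0.2645]
[ 0.5477 10.7623 -2.3669] [-0.82   -0.0002 -0.0004]
```

Request:
step_arm(
  targets=[
    [[0.5, 10.8, -2.4, -0.82, 0, 0, 0.56], [0.5, 10.8, -2.4, -0.82, 0, 0, 0.56], [0.5, 10.8, -2.4, -0.82, 0, 0, 0.56], [0.5, 10.8, -2.4, -0.82, 0, 0, 0.56], [0.5, 10.8, -2.4, -0.82, 0, 0, 0.56], [0.5, 10.8, -2.4, -0.82, 0, 0, 0.56], [0.5, 10.8, -2.4, -0.82, 0, 0, 0.56], [0.5, 10.8, -2.4, -0.82, 0, 0, 0.56]],
  ],
)

```text
clock: 1.95
position: [0.5826, -0.1578, 0.2003]
tool_rot: [2.181, 1.57, 1.646]
force: [0.4, 0.9, 0.1]
grip_width: 0.0482
```

```bash
python3 - <<'E'
from h import *
import pickle
s=bot.observe();print(s["position"],s["tool_rot"],s["grip_width"],s["qpos"],s["qd"])
f=eyes.grab_frame("wrist");cv2.imwrite("pics/w1.png",f[:,:,::-1]);pickle.dump(s,open("w1.pkl","wb"))
cv2.imwrite("pics/w1b.png",cv2.resize(f[:,:,::-1],None,fx=1.42,fy=1.42,interpolation=cv2.INTER_CUBIC))
E
```

```text
[ 0.5826 -0.1578  0.2003] [2.1814 1.5703 1.6455] 0.048156797554492536 [ 0.6314  0.592  -0.6903  1.6577  0.4224  1.0464  0.8442] [-0.0064 -0.0054  0.0045 -0.0006 -0.0011 -0.0005 -0.0037]
```

View pics/w1b.png

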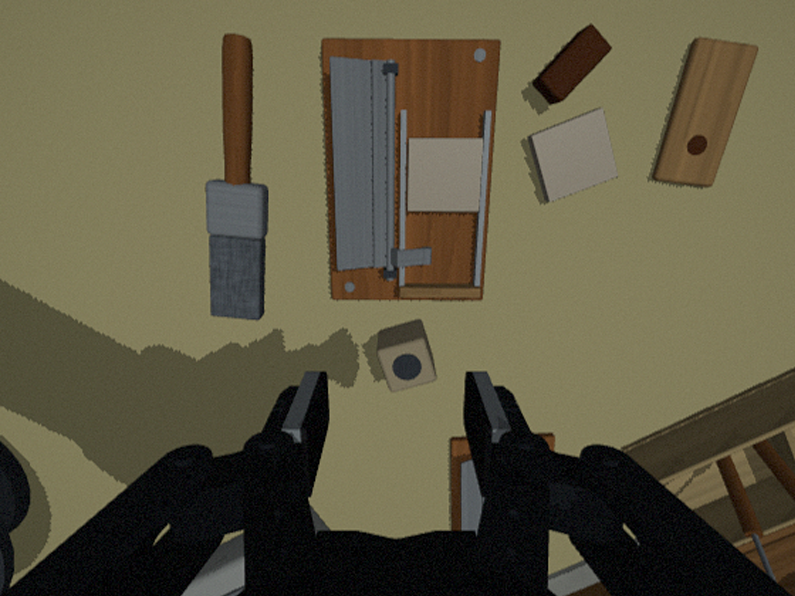

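The jig sits at (320–500, 38–300) in the 1.42x picture. The tile is at (407–482, 137–212), short of the nose at about (412,256). I'll crop for precision.

```bash
python3 - <<'E'
import cv2
a=cv2.imread("pics/w1.png")[20:220,215:365]
cv2.imwrite("pics/w1c.png",cv2.resize(a,None,fx=3,fy=3,interpolation=cv2.INTER_CUBIC))
E
```

```text
(no output)
```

View pics/w1c.png

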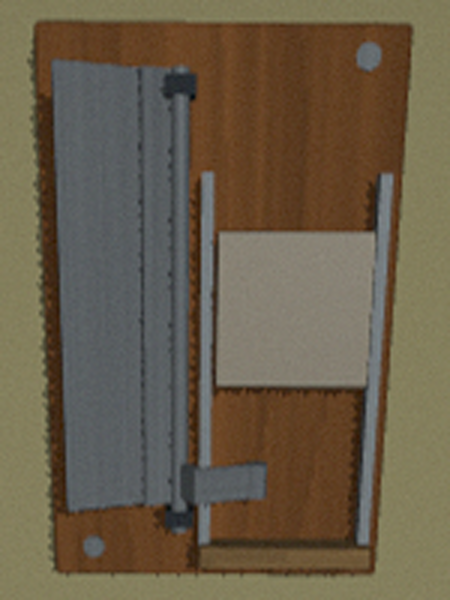

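```bash
python3 - <<'E'
from h import *
import pickle
from scipy.optimize import least_squares
s=pickle.load(open("w1.pkl","rb"))
f=lambda l:np.array(l)/3+[215,20]
obs=[(36,22,-120,None,10),(412,25,-120,None,10),(375,572,65,None,10),(57,572,65,None,10)]
co=ray("wrist",f([o[:2] for o in obs]),.010,s)
for z,l in((.018,[(214,172),(210,543),(378,174),(357,543)]),(.022,[(218,231),(375,233),(366,388),(217,386)]),(.024,[(200,543),(375,547)])):
    print(z,ray("wrist",f(l),z,s))
print(co)
# fit: jig pose x,y,psi,ymin
rl=ray("wrist",f([(214,172),(210,543),(378,174),(357,543)]),.018,s)
def tj(P,v):
    ex=np.array([np.cos(v[2]),np.sin(v[2])]);ey=np.array([-ex[1],ex[0]])
    return np.c_[(P[:,:2]-v[:2])@ex,(P[:,:2]-v[:2])@ey]
def res(v):
    a=tj(co,v);b=tj(rl,v)
    return 1e3*np.r_[a[:2,0]+.12,a[2:,0]-.065,a[0,1]-v[3],a[3,1]-v[3],a[1,1]-v[3]-.121,a[2,1]-v[3]-.121,b[:2,1]+.027,b[2:,1]-.027,b[[0,2],0]+.075]
r=least_squares(res,[.57,-.118,-.533,-.085]);print(r.x,res(r.x))
til=ray("wrist",f([(218,231),(375,233),(366,388),(217,386)]),.022,s)
print(tj(til,r.x)*1e3, tj(til,r.x).mean(0))
np.save("jig.npy",r.x)
# check against side
v=r.x;ex=np.array([np.cos(v[2]),np.sin(v[2]),0]);ey=np.array([-ex[1],ex[0],0])
for n in("side",):
    im=eyes.grab_frame(n)[:,:,::-1].copy()
    J=np.array([v[0],v[1],0])
    cs=[J+ex*x+ey*y+[0,0,.01] for x,y in((-.12,v[3]),(-.12,v[3]+.121),(.065,v[3]+.121),(.065,v[3]))]
    p=proj(n,cs);print((p-[215,225])*6.5)
M=R.from_euler("xyz",s["tool_rot"]).as_matrix();print(M)
E
```

```text
0.018 [[ 0.494  -0.0964  0.018 ]
 [ 0.6011 -0.1605  0.018 ]
 [ 0.5216 -0.0511  0.018 ]
 [ 0.6284 -0.1145  0.018 ]]
0.022 [[ 0.5102 -0.1044  0.022 ]
 [ 0.5368 -0.0608  0.022 ]
 [ 0.5797 -0.0863  0.022 ]
 [ 0.5531 -0.1297  0.022 ]]
0.024 [[ 0.5977 -0.1628  0.024 ]
 [ 0.631  -0.1097  0.024 ]]
[[ 0.427  -0.1222  0.01  ]
 [ 0.4885 -0.0203  0.01  ]
 [ 0.6448 -0.1139  0.01  ]
 [ 0.5835 -0.2169  0.01  ]]
[ 0.572  -0.112  -0.5407 -0.0844] [ 0.9408  1.1837 -1.6164 -1.1167  1.0937  0.4932 -0.9047 -0.6822  0.3134
  0.3927 -0.6592 -0.0469  0.1332  0.4753]
[[-56.8367 -25.2632]
 [-56.4662  25.8116]
 [ -6.6272  26.002 ]
 [ -7.0739 -24.9262]] [-0.0318  0.0004]
[[ 85.0335 252.0306]
 [180.4066  59.0154]
 [581.0992 145.5222]
 [508.6187 349.6271]]
[[-0.      0.5106  0.8598]
 [ 0.0005  0.8598 -0.5106]
 [-1.      0.0004 -0.0003]]
```

```bash
cat >> h.py <<'E'
def st():
    s=bot.observe();v=np.load("jig.npy");M=R.from_euler("xyz",s["tool_rot"]).as_matrix()
    ex=np.array([np.cos(v[2]),np.sin(v[2]),0]);ey=np.array([-ex[1],ex[0],0]);J=np.array([v[0],v[1],0]);d=s["position"]-J
    return s,M,ex,ey,J,np.array([d@ex,d@ey,d[2]])
def goto(x,y,z):
    s,M,ex,ey,J,p=st();t=J+ex*x+ey*y+[0,0,z]
    print("now",p,"w",s["grip_width"],"F",s["force"],"Fjig",s["force"]@ex,s["force"]@ey,"t",s["clock"])
    print("move cm",M.T@(t-s["position"])*100,R.from_matrix(M.T@np.c_[[0,0,-1],ey,ex]).as_rotvec())
E
python3 - <<'E'
from h import *
print(bot.tcp_to_tips);goto(-.076,-.028,.06)
E
```

```text
0.022
now [ 0.0327 -0.0336  0.2005] w 0.04777645280376343 F [ 0.3088  0.3635 -0.8499] Fjig 0.0776664519807357 0.4706108940421626 t 2.05
move cm [ 14.0475   0.6197 -10.8619] [ 0.0056 -0.     -0.0003]
```

Request:
step_arm(
  targets=[
    [[3, 0.6, -5, 0.006, 0, 0, 0.56], [6, 0.6, -9, 0.006, 0, 0, 0.56], [10, 0.6, -10.9, 0.006, 0, 0, 0.56], [14, 0.6, -10.9, 0.006, 0, 0, 0.56], [14, 0.6, -10.9, 0.006, 0, 0, 0.56], [14, 0.6, -10.9, 0.006, 0, 0, 0.56]],
  ],
)

```text
clock: 2.65
position: [0.4926, -0.0967, 0.0613]
tool_rot: [2.254, 1.57, 1.713]
force: [1.2, -0.1, 0.5]
grip_width: 0.0477
```

```bash
python3 - <<'E'
from h import *
import pickle
goto(-.076,-.028,.05)
s=bot.observe();pickle.dump(s,open("w2.pkl","wb"))
f=eyes.grab_frame("wrist");cv2.imwrite("pics/w2.png",cv2.resize(f[:,:,::-1],None,fx=1.42,fy=1.42,interpolation=cv2.INTER_CUBIC))
f=eyes.grab_frame("side");cv2.imwrite("pics/s2.png",cv2.resize(f[170:310,195:355,::-1],None,fx=4.2,fy=4.2,interpolation=cv2.INTER_CUBIC))
E
```

```text
now [-0.076  -0.0277  0.0613] w 0.04766231889641741 F [ 1.1887 -0.0645  0.5084] Fjig 1.0523193364446422 0.5565831559536373 t 2.65
move cm [ 1.1265 -0.0306 -0.0025] [-0.0007 -0.0003 -0.0003]
```

View pics/w2.png

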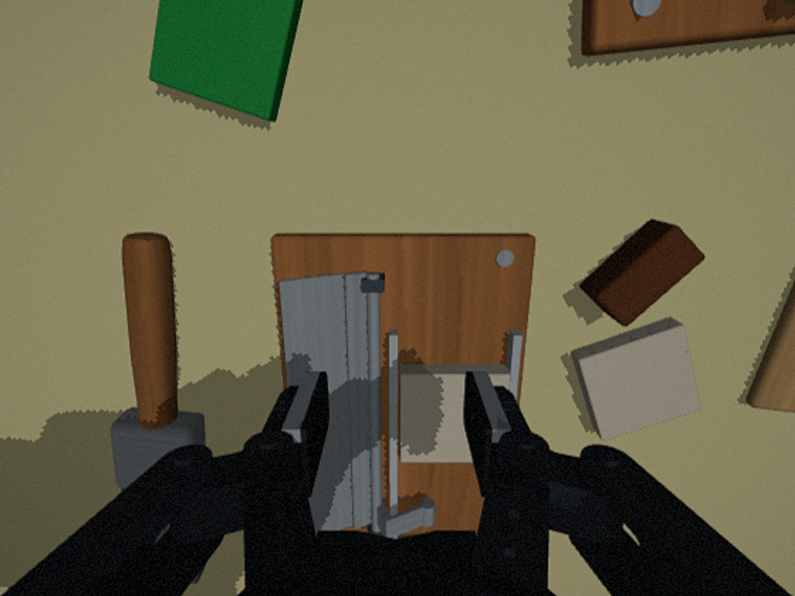

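View pics/s2.png

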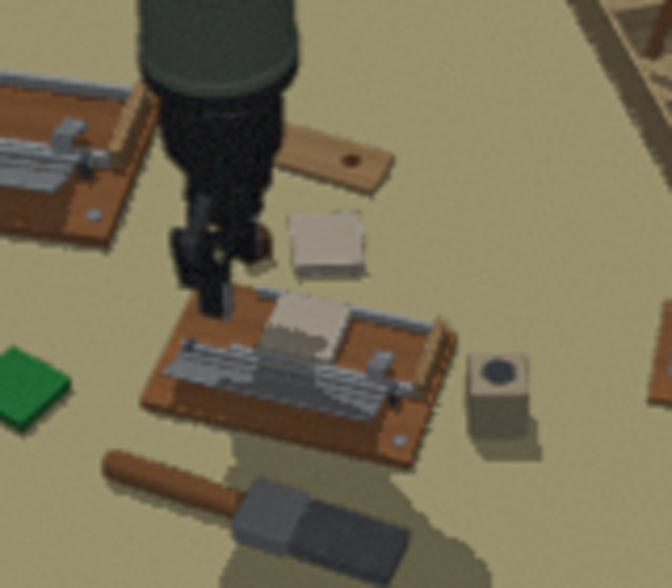

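```bash
python3 - <<'E'
from h import *
import pickle
s,M,ex,ey,J,p=st();s=pickle.load(open("w2.pkl","rb"))
pt=lambda x,y,z:J+ex*x+ey*y+[0,0,z]
for z in(.035,.045,.055,.065,.075):
  for y in(-.052,-.004): 
    P=[pt(-.076+dx,y,z) for dx in(-.011,.011)]
    print(z,y,"side",((proj("side",P)-[195,170])*4.2).round().tolist(),"wrist",(proj("wrist",P,s)*1.42).round().tolist())
print("wrist model: rear corners, tile rear corners")
print((proj("wrist",[pt(-.12,-.0844,.01),pt(-.12,.0366,.01),pt(-.057,-.0256,.022),pt(-.057,.0264,.022),pt(-.075,-.031,.018),pt(-.007,-.0256,.022)],s)*1.42).round())
E
python3 - <<'E'
import cv2
a=cv2.imread("pics/w2.png")[340:560,240:560]
cv2.imwrite("pics/w2c.png",cv2.resize(a,None,fx=2.5,fy=2.5,interpolation=cv2.INTER_CUBIC))
E
```

```text
0.035 -0.052 side [[202.0, 343.0], [234.0, 351.0]] wrist [[338.0, 325.0], [340.0, 372.0]]
0.035 -0.004 side [[226.0, 293.0], [257.0, 300.0]] wrist [[452.0, 325.0], [450.0, 372.0]]
0.045 -0.052 side [[201.0, 333.0], [233.0, 340.0]] wrist [[335.0, 334.0], [337.0, 384.0]]
0.045 -0.004 side [[225.0, 283.0], [256.0, 290.0]] wrist [[455.0, 334.0], [453.0, 383.0]]
0.055 -0.052 side [[201.0, 322.0], [233.0, 329.0]] wrist [[332.0, 344.0], [334.0, 396.0]]
0.055 -0.004 side [[225.0, 272.0], [256.0, 279.0]] wrist [[459.0, 344.0], [456.0, 396.0]]
0.065 -0.052 side [[200.0, 311.0], [232.0, 318.0]] wrist [[328.0, 356.0], [331.0, 410.0]]
0.065 -0.004 side [[224.0, 261.0], [256.0, 268.0]] wrist [[463.0, 356.0], [460.0, 410.0]]
0.075 -0.052 side [[199.0, 300.0], [232.0, 308.0]] wrist [[324.0, 369.0], [327.0, 425.0]]
0.075 -0.004 side [[224.0, 250.0], [256.0, 257.0]] wrist [[467.0, 368.0], [464.0, 425.0]]
wrist model: rear corners, tile rear corners
[[270. 237.]
 [539. 236.]
 [400. 375.]
 [511. 375.]
 [389. 336.]
 [400. 464.]]
```

View pics/w2c.png

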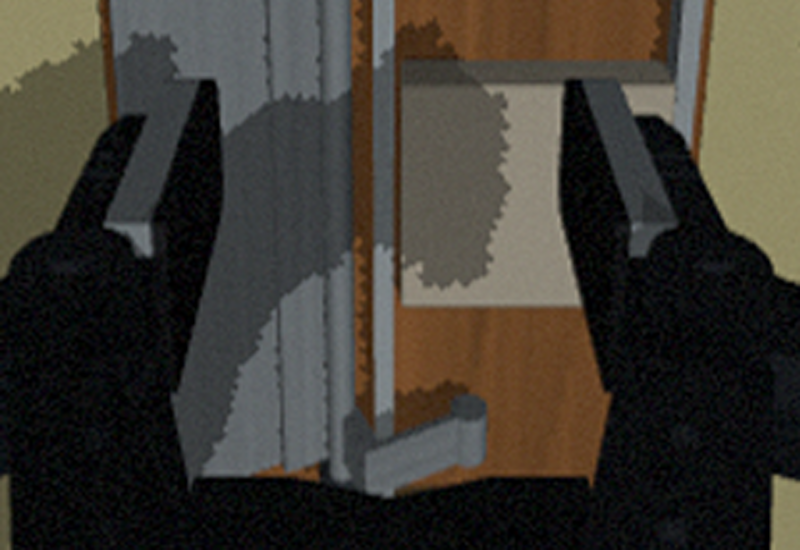

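The rear edge of the tile matches the model to within 2 px. The fingertips look higher than nominal, so I'll back off a little and descend by force in small steps.

Request:
step_arm(
  targets=[
    [[0, 0, -1.3, 0, 0, 0, 0.56], [0.8, 0, -1.3, 0, 0, 0, 0.56], [1.6, 0, -1.3, 0, 0, 0, 0.56], [1.8, 0, -1.3, 0, 0, 0, 0.56], [1.8, 0, -1.3, 0, 0, 0, 0.56]],
  ],
)

```text
clock: 3.25
position: [0.4822, -0.0904, 0.0438]
tool_rot: [0.555, 1.569, 0.013]
force: [-0.0, 0.7, 0.9]
grip_width: 0.0474
```

```bash
python3 - <<'E'
from h import *
goto(-.09,-.028,.035)
f=eyes.grab_frame("wrist");cv2.imwrite("pics/w3.png",cv2.resize(f[200:,120:440,::-1],None,fx=2.5,fy=2.5,interpolation=cv2.INTER_CUBIC))
f=eyes.grab_frame("side");cv2.imwrite("pics/s3.png",cv2.resize(f[205:300,215:335,::-1],None,fx=6,fy=6,interpolation=cv2.INTER_CUBIC))
E
```

```text
now [-0.0881 -0.0277  0.0438] w 0.047352288599468016 F [-0.0346  0.6566  0.8955] Fjig -0.36768501592485114 0.5451388099587735 t 3.25
move cm [ 0.8769 -0.036  -0.1936] [-0.0013  0.0015 -0.0009]
```

View pics/w3.png

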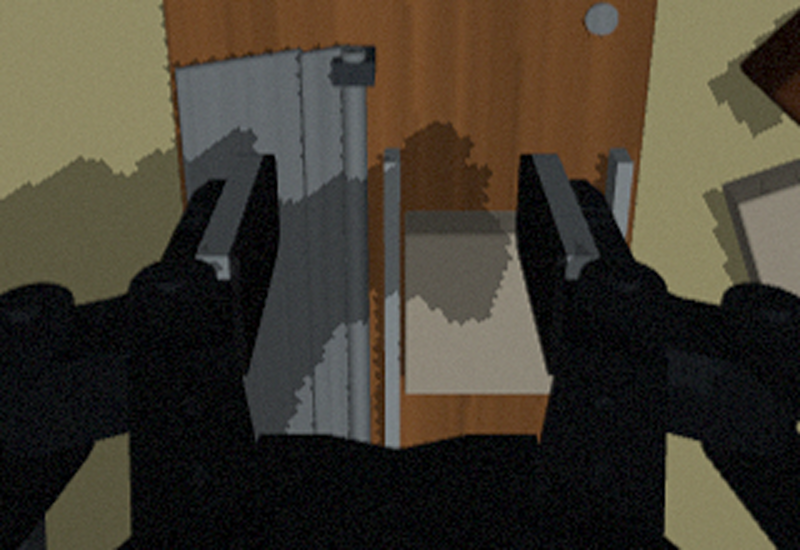

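View pics/s3.png

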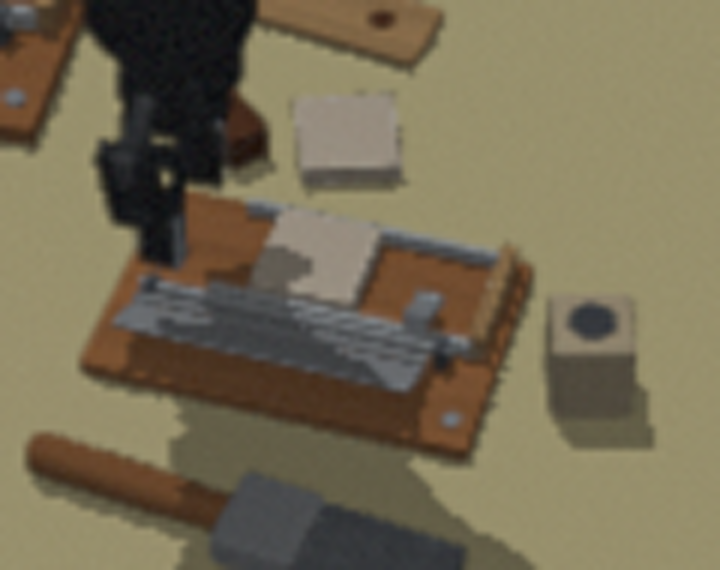

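Request:
step_arm(
  targets=[
    [[0.5, 0, 0, 0, 0, 0, 0.56], [1.0, 0, 0, 0, 0, 0, 0.56], [1.3, 0, 0, 0, 0, 0, 0.56], [1.3, 0, 0, 0, 0, 0, 0.56]],
  ],
)

```text
clock: 3.75
position: [0.4822, -0.0903, 0.0307]
tool_rot: [0.615, 1.569, 0.073]
force: [0.6, 0.6, -0.6]
grip_width: 0.0478
```

```bash
python3 - <<'E'
from h import *
goto(-.088,-.028,.025)
f=eyes.grab_frame("side");cv2.imwrite("pics/s4.png",cv2.resize(f[205:300,215:335,::-1],None,fx=6,fy=6,interpolation=cv2.INTER_CUBIC))
E
```

```text
now [-0.0882 -0.0276  0.0307] w 0.04781099117459696 F [ 0.5742  0.6035 -0.572 ] Fjig 0.1816394431883325 0.812981527493724 t 3.75
move cm [ 0.5673 -0.044   0.0151] [-0.0011  0.0014 -0.001 ]
```

View pics/s4.png

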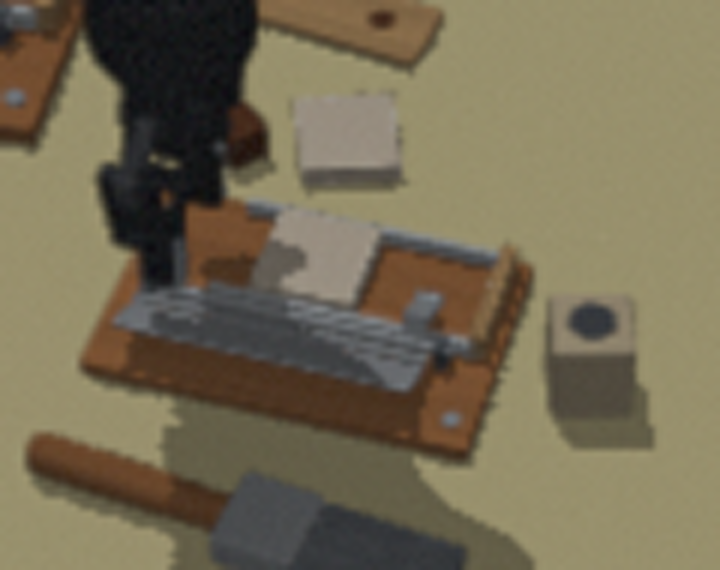

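Request:
step_arm(
  targets=[
    [[0.4, 0, 0, 0, 0, 0, 0.56], [0.8, 0, 0, 0, 0, 0, 0.56], [0.8, 0, 0, 0, 0, 0, 0.56]],
  ],
)

```text
clock: 4.1
position: [0.4821, -0.0902, 0.0224]
tool_rot: [0.703, 1.569, 0.162]
force: [0.2, -0.4, 0.6]
grip_width: 0.0475
```

Request:
step_arm(
  targets=[
    [[0.25, 0, 0, 0, 0, 0, 0.56], [0.5, 0, 0, 0, 0, 0, 0.56], [0.5, 0, 0, 0, 0, 0, 0.56]],
  ],
)

```text
clock: 4.4
position: [0.4819, -0.0902, 0.0171]
tool_rot: [0.797, 1.57, 0.255]
force: [0.8, -0.0, 0.4]
grip_width: 0.0478
```

```bash
python3 - <<'E'
from h import *
goto(-.088,-.028,.025)
f=eyes.grab_frame("side");cv2.imwrite("pics/s5.png",cv2.resize(f[205:300,215:335,::-1],None,fx=6,fy=6,interpolation=cv2.INTER_CUBIC))
f=eyes.grab_frame("wrist");cv2.imwrite("pics/w5.png",cv2.resize(f[200:,120:440,::-1],None,fx=2.5,fy=2.5,interpolation=cv2.INTER_CUBIC))
E
```

```text
now [-0.0884 -0.0276  0.0171] w 0.047830252266524195 F [ 0.8284 -0.0488  0.397 ] Fjig 0.7353319523296864 0.3846179267638465 t 4.4
move cm [-0.7873 -0.035   0.0409] [-0.001   0.0007 -0.0007]
```

View pics/s5.png

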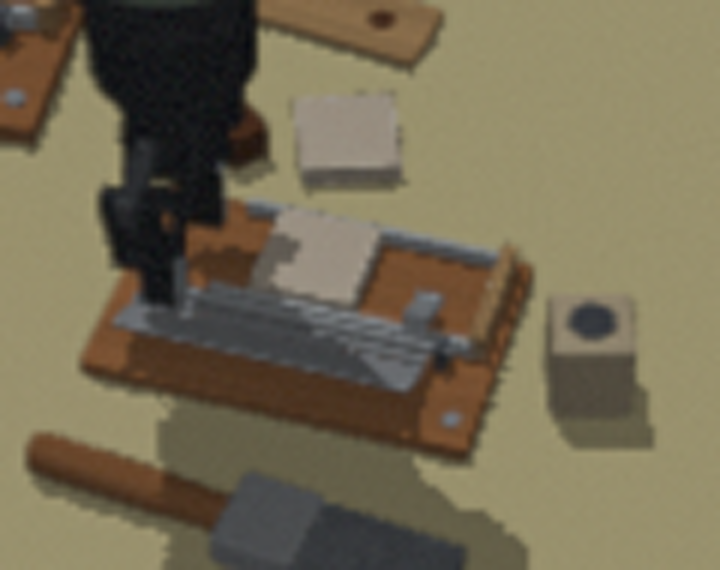

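View pics/w5.png

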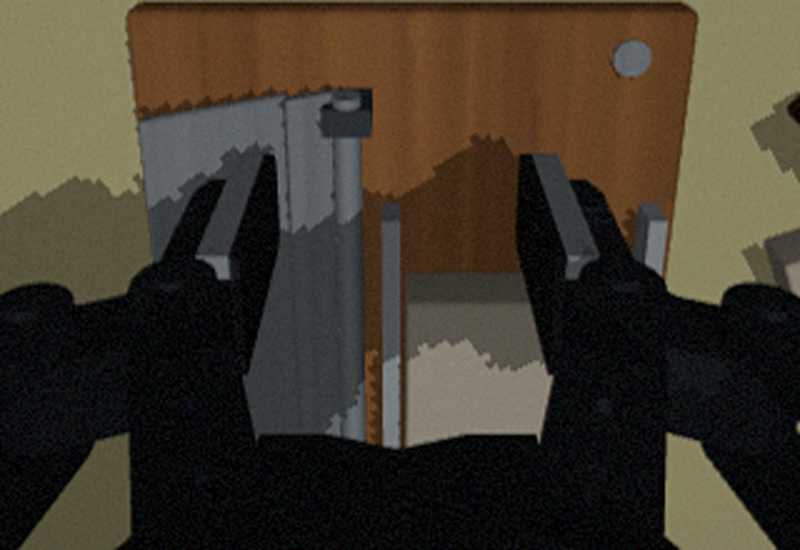

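Request:
step_arm(
  targets=[
    [[0.2, 0, 0, 0, 0, 0, 0.56], [0.4, 0, 0, 0, 0, 0, 0.56], [0.4, 0, 0, 0, 0, 0, 0.56]],
  ],
)

```text
clock: 4.8
position: [0.482, -0.0902, 0.0132]
tool_rot: [0.807, 1.57, 0.266]
force: [0.9, 0.6, -0.3]
grip_width: 0.0479
```

Request:
step_arm(
  targets=[
    [[0.2, 0, 0, 0, 0, 0, 0.56], [0.3, 0, 0, 0, 0, 0, 0.56], [0.3, 0, 0, 0, 0, 0, 0.56]],
  ],
)

```text
clock: 5.1
position: [0.4821, -0.0904, 0.0102]
tool_rot: [0.396, 1.57, -0.146]
force: [-1.3, -2.4, 7.2]
grip_width: 0.0478
```

```bash
python3 - <<'E'
from h import *
goto(-.088,-.028,.01)
f=eyes.grab_frame("side");cv2.imwrite("pics/s6.png",cv2.resize(f[205:300,215:335,::-1],None,fx=6,fy=6,interpolation=cv2.INTER_CUBIC))
E
```

```text
now [-0.0882 -0.0277  0.0102] w 0.04779448812753968 F [-1.2858 -2.3778  7.2008] Fjig 0.12167542911559488 -2.700445474825556 t 5.1
move cm [ 0.0215 -0.0294  0.0215] [-0.001   0.001  -0.0004]
```

View pics/s6.png

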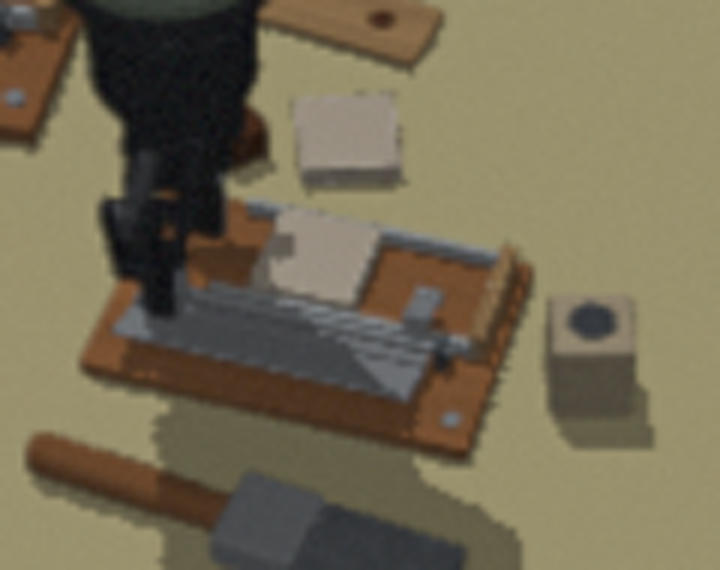

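Contact at TCP z≈0.011: 7 N and the bar has started to tilt. I'll carry on pressing and watch the force.

Request:
step_arm(
  targets=[
    [[0.2, 0, 0, 0, 0, 0, 0.56], [0.4, 0, 0, 0, 0, 0, 0.56], [0.5, 0, 0, 0, 0, 0, 0.56], [0.5, 0, 0, 0, 0, 0, 0.56]],
  ],
)

```text
clock: 5.55
position: [0.4821, -0.0904, 0.0054]
tool_rot: [0.135, 1.57, -0.407]
force: [-2.5, -0.7, 8.6]
grip_width: 0.0477
```

Request:
step_arm(
  targets=[
    [[0.2, 0, 0, 0, 0, 0, 0.56], [0.3, 0, 0, 0, 0, 0, 0.56], [0.3, 0, 0, 0, 0, 0, 0.56]],
  ],
)

```text
clock: 5.85
position: [0.4823, -0.0902, 0.003]
tool_rot: [0.048, 1.569, -0.493]
force: [-4.5, 2.6, 24.1]
grip_width: 0.0479
```

```bash
python3 - <<'E'
from h import *
goto(-.088,-.028,.01)
f=eyes.grab_frame("side");cv2.imwrite("pics/s7.png",cv2.resize(f[205:300,215:335,::-1],None,fx=6,fy=6,interpolation=cv2.INTER_CUBIC))
f=eyes.grab_frame("wrist");cv2.imwrite("pics/w7.png",cv2.resize(f[200:,120:440,::-1],None,fx=2.5,fy=2.5,interpolation=cv2.INTER_CUBIC))
E
```

```text
now [-0.0881 -0.0274  0.003 ] w 0.04788065513228574 F [-4.5134  2.5907 24.1017] Fjig -5.203080957895154 -0.10228032811878972 t 5.85
move cm [-0.697  -0.0603  0.0118] [-0.0007  0.002  -0.0001]
```

View pics/s7.png

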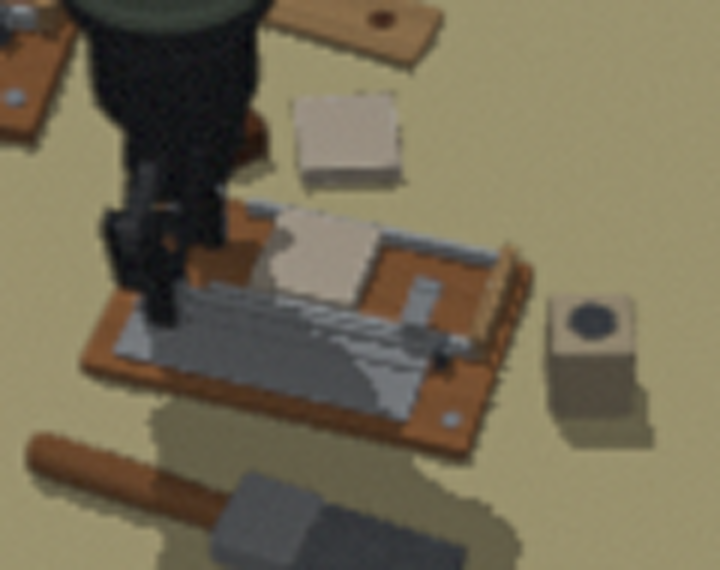

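View pics/w7.png

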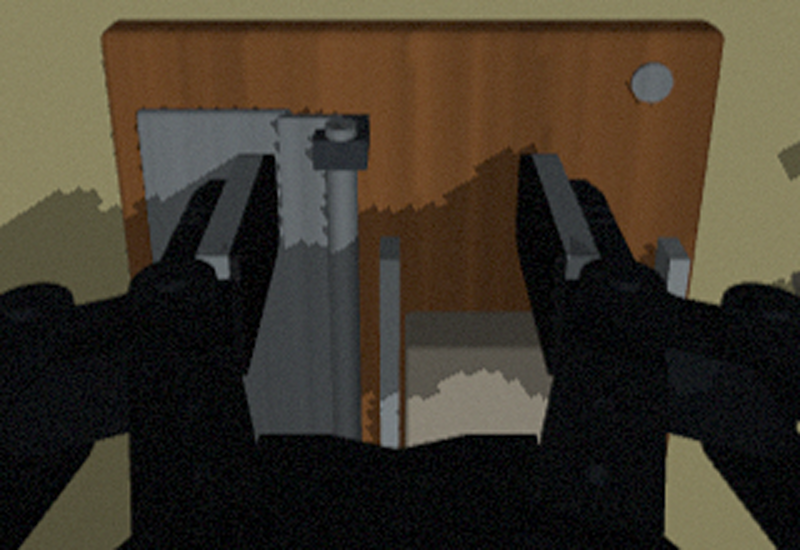

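The bar is level on its stop at 24 N, and the nose has lifted ((425,290) in the side crop). Now I'll push along tool z while holding the bar down.

Request:
step_arm(
  targets=[
    [[0.03, 0, 0.5, 0, 0, 0, 0.56], [0.03, 0, 1.0, 0, 0, 0, 0.56], [0.03, 0, 1.5, 0, 0, 0, 0.56], [0.03, 0, 2.0, 0, 0, 0, 0.56], [0.03, 0, 2.5, 0, 0, 0, 0.56], [0.03, 0, 2.5, 0, 0, 0, 0.56]],
  ],
)

```text
clock: 6.55
position: [0.5035, -0.1027, 0.0033]
tool_rot: [-0.166, 1.569, -0.708]
force: [-5.9, 3.0, 21.0]
grip_width: 0.0478
```

```bash
python3 - <<'E'
from h import *
goto(-.011,-.028,.003)
f=eyes.grab_frame("side");cv2.imwrite("pics/s8.png",cv2.resize(f[205:300,215:335,::-1],None,fx=6,fy=6,interpolation=cv2.INTER_CUBIC))
f=eyes.grab_frame("wrist");cv2.imwrite("pics/w8.png",cv2.resize(f[200:,120:440,::-1],None,fx=2.5,fy=2.5,interpolation=cv2.INTER_CUBIC))
E
```

```text
now [-0.0635 -0.0273  0.0033] w 0.04784615391602996 F [-5.9492  3.0401 21.0429] Fjig -6.66541105384091 -0.4561435990344481 t 6.55
move cm [ 0.0323 -0.0703  5.2478] [-0.0009  0.0014  0.0002]
```

View pics/s8.png

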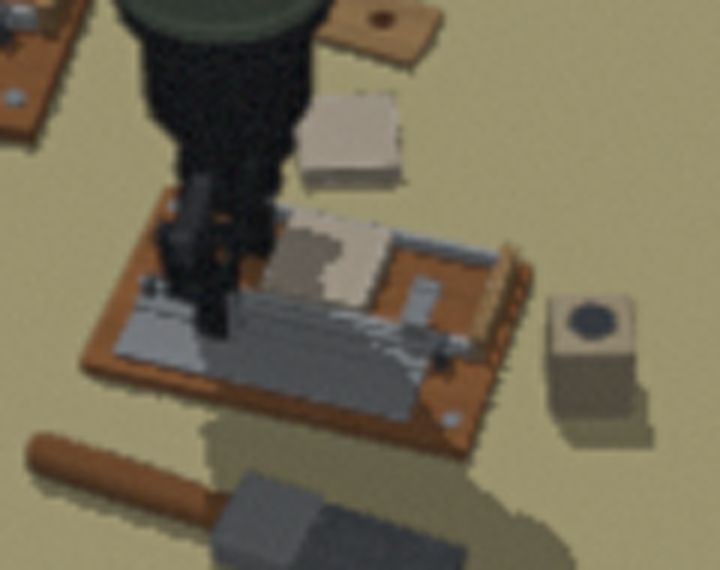

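View pics/w8.png

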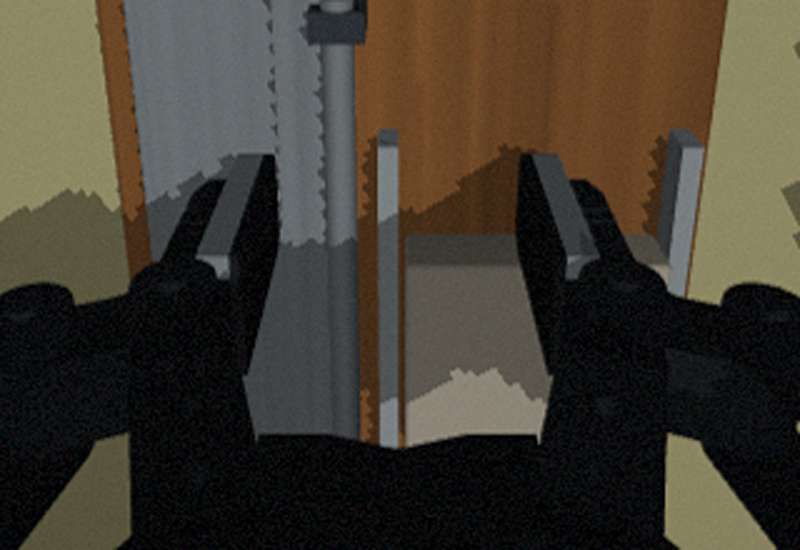

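The tile is in contact and moving, and the bar is still down at 21 N. Continuing.

Request:
step_arm(
  targets=[
    [[0.04, 0, 0.5, 0, 0, 0, 0.56], [0.04, 0, 1.0, 0, 0, 0, 0.56], [0.04, 0, 1.5, 0, 0, 0, 0.56], [0.04, 0, 2.0, 0, 0, 0, 0.56], [0.04, 0, 2.5, 0, 0, 0, 0.56], [0.04, 0, 3.0, 0, 0, 0, 0.56], [0.04, 0, 3.5, 0, 0, 0, 0.56], [0.04, 0, 4.0, 0, 0, 0, 0.56], [0.04, 0, 4.5, 0, 0, 0, 0.56], [0.04, 0, 4.6, 0, 0, 0, 0.56]],
  ],
)

```text
clock: 7.65
position: [0.5425, -0.1259, 0.0034]
tool_rot: [-0.893, 1.57, -1.434]
force: [-11.7, 6.0, 21.0]
grip_width: 0.0477
```

```bash
python3 - <<'E'
from h import *
goto(-.011,-.028,.003)
f=eyes.grab_frame("side");cv2.imwrite("pics/s9.png",cv2.resize(f[205:300,215:335,::-1],None,fx=6,fy=6,interpolation=cv2.INTER_CUBIC))
f=eyes.grab_frame("wrist");cv2.imwrite("pics/w9.png",cv2.resize(f[200:,120:440,::-1],None,fx=2.5,fy=2.5,interpolation=cv2.INTER_CUBIC))
E
```

```text
now [-0.0182 -0.0271  0.0034] w 0.04770025143137977 F [-11.7009   6.0307  20.9963] Fjig -13.135956054170078 -0.8530366811403403 t 7.65
move cm [ 0.0358 -0.0902  0.7155] [-0.0008  0.0005  0.0007]
```

View pics/s9.png

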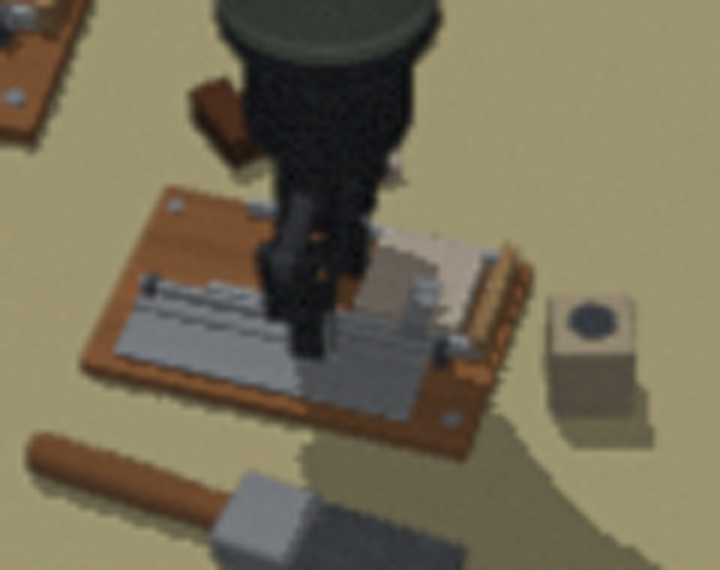

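View pics/w9.png

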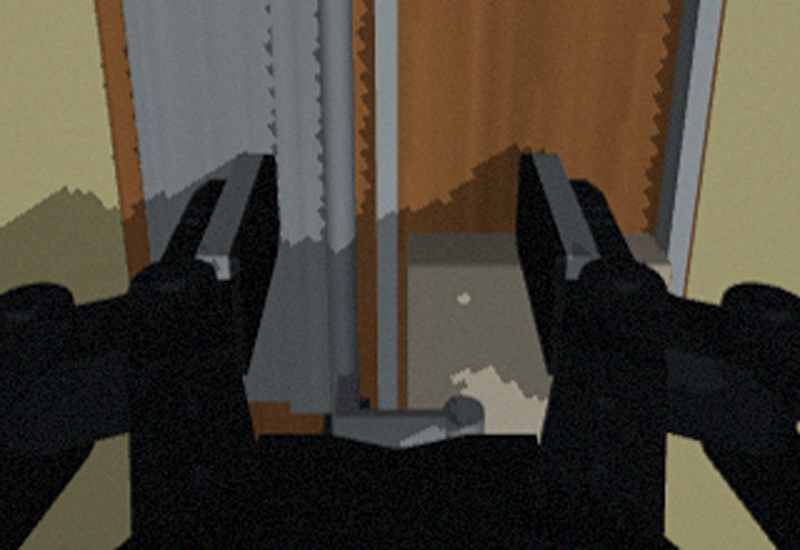

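Request:
step_arm(
  targets=[
    [[0.04, 0, 0.25, 0, 0, 0, 0.56], [0.04, 0, 0.5, 0, 0, 0, 0.56], [0.04, 0, 0.5, 0, 0, 0, 0.56]],
  ],
)

```text
clock: 8.05
position: [0.5462, -0.1279, 0.0034]
tool_rot: [-1.84, 1.57, -2.382]
force: [-7.0, 4.3, 19.6]
grip_width: 0.0477
```

```bash
python3 - <<'E'
from h import *
goto(-.011,-.028,.003)
s,M,ex,ey,J,p=st()
f=eyes.grab_frame("wrist");cv2.imwrite("pics/w10.png",cv2.resize(f[200:,120:440,::-1],None,fx=2.5,fy=2.5,interpolation=cv2.INTER_CUBIC))
f=eyes.grab_frame("side");cv2.imwrite("pics/s10.png",cv2.resize(f[205:300,215:335,::-1],None,fx=6,fy=6,interpolation=cv2.INTER_CUBIC))
E
```

```text
now [-0.0139 -0.0269  0.0034] w 0.04768459271989241 F [-6.9642  4.2624 19.6291] Fjig -8.164779017748423 0.0692328592778942 t 8.05
move cm [ 0.041  -0.1128  0.2942] [-0.0005 -0.0003  0.0011]
```

View pics/w10.png

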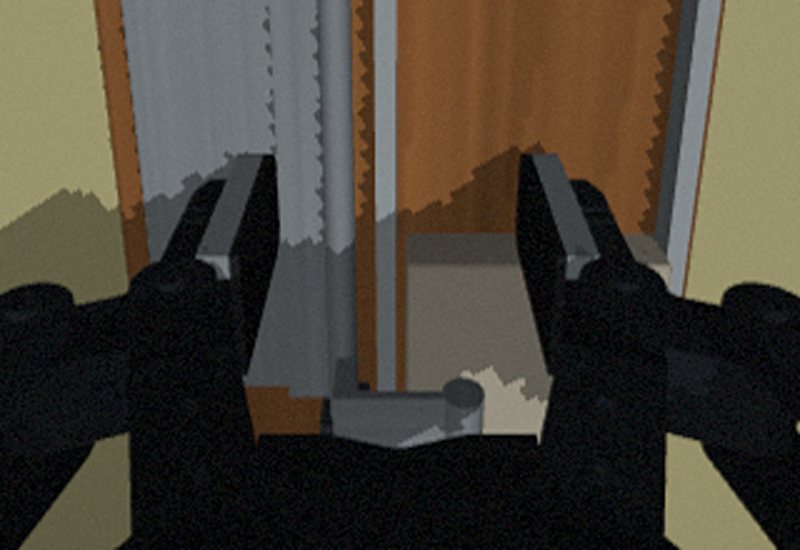

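View pics/s10.png

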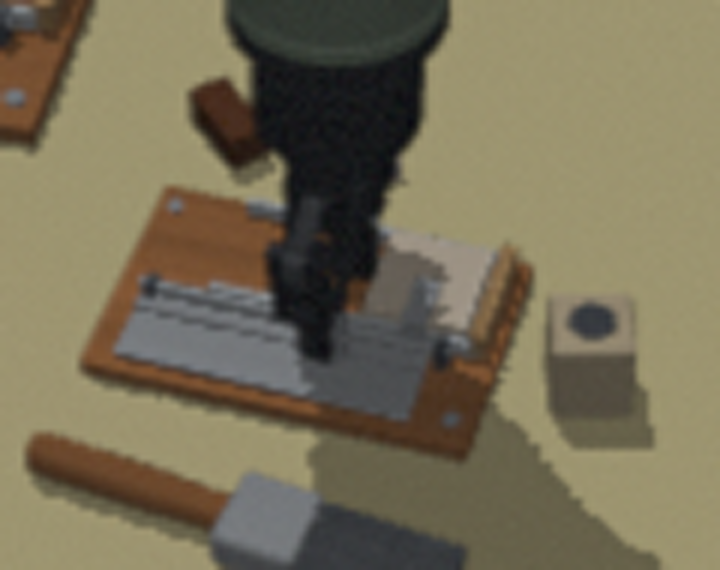

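Request:
step_arm(
  targets=[
    [[0.04, 0, 0.2, 0, 0, 0, 0.56], [0.04, 0, 0.3, 0, 0, 0, 0.56], [0.04, 0, 0.3, 0, 0, 0, 0.56]],
  ],
)

```text
clock: 8.45
position: [0.548, -0.1289, 0.0034]
tool_rot: [-2.221, 1.568, -2.762]
force: [-8.9, 4.4, 18.5]
grip_width: 0.0477
```

Request:
step_arm(
  targets=[
    [[0.04, 0, 0.2, 0, 0, 0, 0.56], [0.04, 0, 0.2, 0, 0, 0, 0.56]],
  ],
)

```text
clock: 8.65
position: [0.548, -0.1288, 0.0033]
tool_rot: [-2.5, 1.565, -3.041]
force: [-15.6, 7.7, 24.9]
grip_width: 0.0474
```

```bash
python3 - <<'E'
from h import *
goto(-.011,-.028,.003)
f=eyes.grab_frame("side");cv2.imwrite("pics/s11.png",cv2.resize(f[220:280,270:320,::-1],None,fx=10,fy=10,interpolation=cv2.INTER_CUBIC))
E
```

```text
now [-0.0119 -0.0267  0.0033] w 0.04739501935649648 F [-15.5812   7.6899  24.9291] Fjig -17.316718762521216 -1.428107990389236 t 8.65
move cm [ 0.0288 -0.1259  0.0858] [ 0.0004 -0.0044  0.0033]
```

View pics/s11.png

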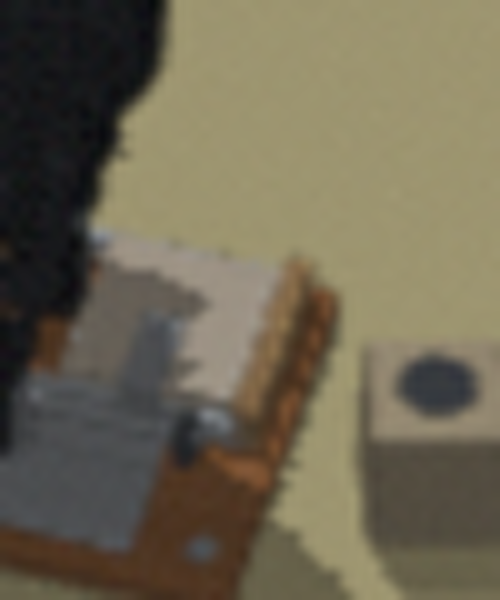

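The tile is hard against the stop: a further 2 mm command gave no motion and the push rose to 17 N. One firmer nudge to seat it square, then I'll release the clip by lifting straight up with the tile finger backed off slightly.

Request:
step_arm(
  targets=[
    [[0.04, 0, 0.3, 0, 0, 0, 0.56], [0.04, 0, 0.3, 0, 0, 0, 0.56], [0.04, 0, 0.3, 0, 0, 0, 0.56]],
  ],
)

```text
clock: 9.0
position: [0.5481, -0.1289, 0.0032]
tool_rot: [-2.601, 1.561, -3.141]
force: [-20.2, 11.0, 31.5]
grip_width: 0.0479
```

```bash
python3 - <<'E'
from h import *
goto(-.011,-.028,.003)
f=eyes.grab_frame("wrist");cv2.imwrite("pics/w12.png",cv2.resize(f[200:,120:440,::-1],None,fx=2.5,fy=2.5,interpolation=cv2.INTER_CUBIC))
E
```

```text
now [-0.0118 -0.0268  0.0032] w 0.0478542442846262 F [-20.2065  11.0083  31.4803] Fjig -22.990350348352226 -0.9641432165797574 t 9.0
move cm [ 0.0177 -0.1218  0.0807] [ 0.0011 -0.0088  0.0053]
```

View pics/w12.png

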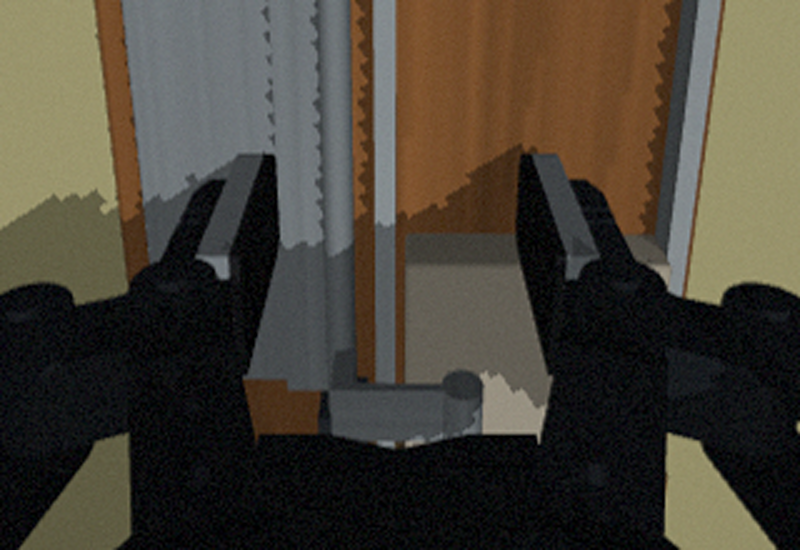

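Request:
step_arm(
  targets=[
    [[0.04, 0, -0.1, 0, 0, 0, 0.56], [0.03, 0, -0.3, 0, 0, 0, 0.56], [0.0, 0, -0.4, 0, 0, 0, 0.56], [-0.3, 0, -0.4, 0, 0, 0, 0.56], [-0.6, 0, -0.4, 0, 0, 0, 0.56], [-0.9, 0, -0.4, 0, 0, 0, 0.56], [-1.2, 0, -0.4, 0, 0, 0, 0.56], [-1.7, 0, -0.4, 0, 0, 0, 0.56], [-2.5, 0, -0.4, 0, 0, 0, 0.56], [-4, 0, -0.4, 0, 0, 0, 0.56]],
  ],
)

```text
clock: 10.05
position: [0.5446, -0.1267, 0.0435]
tool_rot: [-2.631, 1.559, 3.113]
force: [-0.7, 0.1, 0.8]
grip_width: 0.0479
```

Request:
step_arm(
  targets=[
    [[-4, 0, 0, 0, 0, 0, 0.56], [-8, 0, 1.0, 0, 0, 0, 0.56], [-12, 0, 4.0, 0, 0, 0, 0.56], [-14, 0, 6.0, 0, 0, 0, 0.56], [-14, 0, 6.0, 0, 0, 0, 0.56]],
  ],
)

```text
clock: 10.55
position: [0.6003, -0.159, 0.187]
tool_rot: [-2.487, 1.565, -3.028]
force: [-0.6, -0.5, -0.5]
grip_width: 0.0484
```

```bash
python3 - <<'E'
from h import *
import pickle
goto(-.011,-.028,.003)
s=bot.observe();pickle.dump(s,open("w13.pkl","wb"))
f=eyes.grab_frame("wrist");cv2.imwrite("pics/w13.png",f[:,:,::-1])
cv2.imwrite("pics/w13c.png",cv2.resize(f[0:260,180:400,::-1],None,fx=2.3,fy=2.3,interpolation=cv2.INTER_CUBIC))
f=eyes.grab_frame("side");cv2.imwrite("pics/s13.png",cv2.resize(f[205:300,215:335,::-1],None,fx=6,fy=6,interpolation=cv2.INTER_CUBIC))
E
```

```text
now [ 0.0485 -0.0257  0.187 ] w 0.04835664918695277 F [-0.6185 -0.5288 -0.5378] Fjig -0.25804361074237975 -0.7717866437343893 t 10.55
move cm [18.4232 -0.1709 -5.8633] [-0.0005 -0.0046  0.0036]
```

View pics/w13c.png

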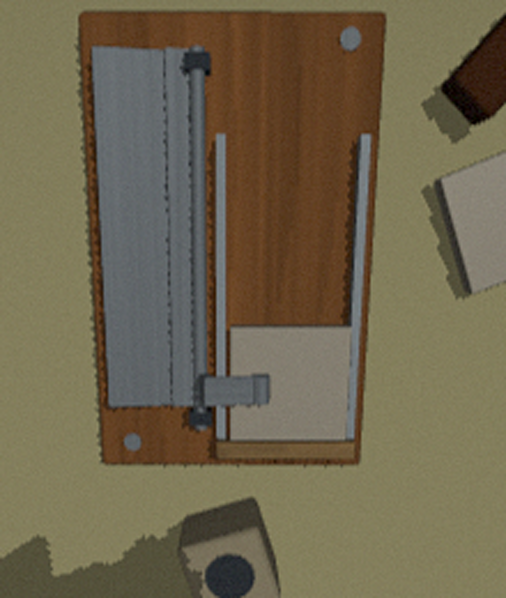

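View pics/s13.png

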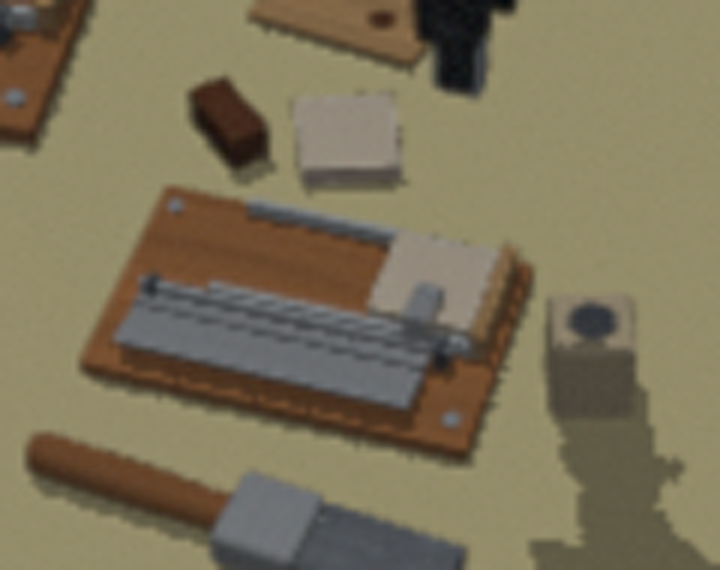

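```bash
python3 - <<'E'
from h import *
import pickle
s=pickle.load(open("w13.pkl","rb"));_,M,ex,ey,J,p=st()
P=ray("wrist",np.array([[231,326],[352,326],[349,441],[231,441]])/2.3+[180,0],.022,s)-J
print(np.c_[P@ex,P@ey]*1e3)
a=cv2.imread("pics/w13.png")[130:205,260:345];cv2.imwrite("pics/w13d.png",cv2.resize(a,None,fx=8,fy=8,interpolation=cv2.INTER_CUBIC))
E
```

```text
[[ -0.2029 -24.4516]
 [ -0.1795  26.8972]
 [ 50.1031  28.2018]
 [ 50.0995 -24.3978]]
```

View pics/w13d.png

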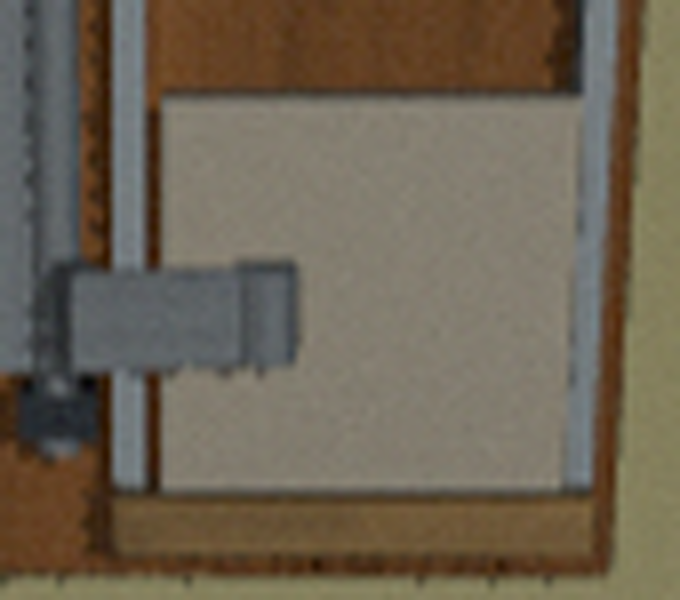

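The tile is square against the stop: its rear edge measures x = -0.2 mm and its front edge 50.1 mm. The nose rests on it, and the robot is clear.

```bash
python3 -c "
from workcell import bot
print(bot.job_done())"
```

```text
the job is handed in; nothing more can be done
None
```

The tile is loaded in the middle-sized jig and held by the clip, and the job is handed in at about 10.7 s on the robot's clock.

- **What I did:** One fingertip pressed the clip's bar fully down, holding it with about 20–30 N. The other pushed the tile along the track under the raised nose until it stopped moving against the end stop, at up to 23 N of push. I then backed off 4 mm, let the bar up so the nose came down on the tile, and lifted clear.
- **Last checks:** The final wrist picture shows the tile square against the stop, with its rear edge at x ≈ -0.2 mm, its front edge at ≈ +50.1 mm, and the nose on top. The force readings were near zero after I lifted clear. The block, spare tile, brush and kiln post look where they were. I did not check the other items again at the end.
- **Disagreements:**
  - The side camera put the jig about 7 mm from the wrist camera's estimate, so I used the wrist camera; the push and final position fit it within about 1 mm.
  - At this opening the fingertips came out about 11 mm behind the TCP, not 22 mm ahead as `bot.tcp_to_tips` says. I therefore found the press height by contact force.

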